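Shut the sharps bin and push it into its parking bracket

TASK

First push the white lid of the yellow sharps bin shut where the bin stands, then park the bin: push it across the table, low at its grey foot so that it slides upright and does not tip, until the foot stands fully home and square in the blue-sided bracket, against the steel stop. Do not lift the bin, and leave everything else where it is.

Things in the scene. Friction and masses are not known exactly. Their poses are not given: they have to be found in the camera images.
- bin: loose yellow sharps bin, 0.6 to 1 kg, friction 0.48 to 0.72: pushed high up it tips. One piece: grey square foot 150 x 150 mm, 45 mm high; above it a yellow box 84 x 84 mm up to 180 mm, then a round white neck, radius 40 mm, up to 196 mm. Origin: centre of the foot's underside, on the table; z up; x points to the lid's hinge side, roughly away from the robot (within 0.3 rad at the start)
- lid (a joint): angle of the round white lid: 0 shut, flat on the neck; 1.57 upright; starts open at 1.75 to 2.05, leaning back to the bin's +x (stop at 2.2). Disc 84 mm wide, 6 mm thick, 40 g, reaching 86 mm from the hinge: toward the bin's -x when shut, up when upright. Light friction holds it near upright; pushed well past upright toward -x it falls shut
- lid_hinge (a point): middle of the lid's hinge line, at x = +44 mm, z = 197 mm in the bin's frame; the line runs along the bin's y axis
- lid_mid (a point): middle of the lid disc, 44 mm from the hinge; when shut it lies over the middle of the bin, 201 mm above the bin's underside
- bracket: parking bracket fixed to the table. Origin: on the table, where the bin's origin is when the bin is home; x points into the bracket, away from the robot, z up. Steel stop 34 mm high, face at x = +75 mm. Two blue side rails 30 mm high, inner faces at y = +87 and -87 mm (12 mm to spare each side of the foot), from x = -20 to +75 mm. Open at -x: the bin goes in there, its x along the bracket's x
- bracket_mouth (a point): middle of the bracket's open mouth, at x = -48 mm in the bracket's frame, on the table; the rails' flared ends stand about 190 mm apart here
- pot_a: bystander: loose white sample pot with blue lid, 50 x 50 mm, 78 mm high, left of the bracket; origin at the centre of its underside
- pot_b: bystander: the same kind of pot, right of the bracket
- sanitiser: bystander: loose clear bottle, radius 30 mm, 150 mm high, on the right; origin at the centre of its underside
- mouse: bystander: loose black round mouse, radius 30 mm, 30 mm high, on the left; origin at the centre of its underside
- glove_box: bystander: loose paper carton, 120 x 230 mm, 85 mm high, on the right; origin at the centre of its underside
- tray: bystander: loose yellow tray, 160 x 280 mm, 40 mm high, with a red tube in it, on the left; origin at the centre of its underside

How it is judged:
On the way, in this order (a step that is already met when the one before it is completed fails the run):
1. the lid is shut while the bin still stands where it was (moved less than 50 mm) (value of joint lid below 0.1 rad and distance of bin from where it was at the start of the episode below 0.05 m), for 0.2 s.
2. the bin stands home in the bracket (x of bin in the frame of bracket above -0.008 m and horizontal distance between bin and bracket below 0.017 m and angle between the x axis of bin and the x axis of bracket, either way round below 0.1 rad), for 0.2 s.
At the end, for the whole second after the job is handed in: the bin stands at rest and upright on the table in the bracket, its foot within 8 mm of the steel stop, within 17 mm of the home spot and within 0.1 rad of square, with the lid shut (below 0.1 rad) (all of step 2 and angle between bin's own z axis and vertical below 0.04 rad and height (world z) of bin below 0.006 m and linear speed of bin below 0.01 m/s and value of joint lid below 0.1 rad); the robot touches nothing.
It fails at once if the bin tips by more than 0.17 rad (angle between bin's own z axis and vertical above 0.17 rad).
It fails at once if the bin is lifted by more than 15 mm (height (world z) of bin above 0.015 m).
It fails at once if a bystander is moved by more than 25 mm (distance of any of pot_a, pot_b, sanitiser, mouse, glove_box, tray from where it was at the start of the episode above 0.025 m).
It also fails if it takes over 67 s, if anything falls off the work surface, if the arm or the gripper's body presses on something with over 40 N, if the wrist force passes 120 N, or if a joint passes its speed limit or range.

ROBOT

A 6-joint arm with a two-finger parallel gripper is mounted at the origin on the work surface. World frame = base frame: x ahead of the robot, y to its left, z up, the work surface at z = 0. Lengths are in m, angles in rad, forces in N, time in s.
With the tool pointing down it reaches from about 0.3 to 0.775 m from the base axis. Payload 14.6 kg.
Tool frame: the origin (TCP) lies on the centre line of the jaws, within the pads' length; the fingertips stand 25 mm ahead of it and the grasp point (between the pads) lies 6 mm ahead of it (ctrl.tip_reach is the distance from the TCP to the fingertips, in m); z points along the fingers, y is the line along which they close (so a half turn about z gives the same grasp; the last joint's range is limited). The gripper opens to 94 mm and grips with 3 to 60 N. Pads are 16 mm wide; open, the fingers measure 119 mm over their backs; the gripper's body (75 mm by 177 mm) begins 78 mm behind the grasp point.
Start: joints at [1.072, 0.3, 1.521, -0, 1.321, -0.067], TCP at [0.23, 0.5, 0.23] pointing down, gripper open.
Joint ranges: [-3.03, 3.03], [-0.79, 2.21], [0.23, 2.52], [-1.04, 4.18], [0, 3.07], [-2.55, 2.55]. Speed limits (rad/s): [2.22, 2.22, 2.57, 3.14, 3.14, 3.14].

INTERFACE

Orientations are given as [roll, pitch, yaw] about the fixed x, y, z axes, in that order (R = Rz(yaw) Ry(pitch) Rx(roll)).
In Python, from station import ctrl gives the robot as it stands. The module is installed in compiled form; this text tells all that it offers.
- The arm moves only by the tool apply_moves, never from a script. Its argument "deltas" is a list of rows, each a list of 7 numbers: the closure in counts, from 0 (fully open) to 255 (shut), then the shift along the world's x, y, z in cm, then the turn, a rotation vector about the world's x, y, z in rad. In form: [[jaw, tx, ty, tz, ax, ay, az], ...]. A call has 1 to 10 rows; each row shifts and turns the commanded pose from where the row before left it; what a row does not reach is not made up. A row lasts 1/10 s, in which the tool goes at most 50 mm and 8.59 degrees, less where a joint would pass 70% of its speed; a pose out of reach is approached as far as the arm can. A call with a gripper value outside its range is refused whole. The fingers move at their own pace and stop on an object; "grip_force" is the grip in N (left out, the last holds). Time passes only in rows, so rows that do not move let the fingers close. It gives the time, the measured TCP pose, the force, the opening and the grip force at its end, in the units of the state.
- ctrl.get_obs(): the state, without advancing time (a new reading comes with each control period).
- ctrl.camera(name): name is "scene" or "top" or "wrist"; returns a dict with "img" (400x640x3 uint8, red, green, blue), "K" (3x3 intrinsics, pixels), "k1" (the pictures are not rectified: a ray, as slopes to the right and down, at radius r is drawn at 1 + k1 r^2 times it, then the intrinsics apply), "pose" (4x4, takes a point from camera to world coordinates); the wrist camera has in their place "hand_eye" (4x4, takes a point from camera to tool coordinates, whose origin is the TCP and whose axes are the flange's). Camera axes: x right, y up, looking along -z (the intrinsics and any distortion apply to the point x, -y, -z); pixel columns grow to the right and rows downward; lengths in m; the calibration is good to about 2 mm. A picture is of the moment at which its call begins: read the wrist's pose just before it. There is no depth.
- ctrl.hand_in(): hands the job in; it is judged then, once.
The state is a dict: "time_s": time; "qpos": joint angles; "joint_vel": joint speeds; "tau": joint torques, N m; "ee_pos": TCP position; "eef_rot": TCP orientation; "force": force on the tool from outside, world axes, zero at the start; "moment": the same for the moment, N m; "grip_width": finger opening in m; "grip_force": force on a finger pad.
Only numpy, scipy, OpenCV 4.12 (cv2) and the standard library are available. Lean on these libraries where they do the work, as an engineer would, in place of code of your own. Each camera call takes 0.05 s, during which the arm holds its last target. There are 200 camera calls.

## Working session

There is one attempt and no reset: what is moved stays moved. The work goes in short steps, Python scripts to look and compute and a tool call to move; the robot and the scene stay as the last step left them, time stands still between calls to the robot, and variables do not carry over. Pictures are saved under pics/ and viewed, at most 10 in all, crops included, and the job is handed in when it is done.

Besides the shell and the picture viewer there is one more tool, called after ">>>" by a JSON object that holds its "fn" and its "kwargs", one argument or row to a line. apply_moves: Moves the arm, as the interface text tells. Its arguments: {"type":"object","properties":{"deltas":{"type":"array"},"grip_force":{"type":"number"}},"required":["deltas"]}

```bash
mkdir -p pics; cat > h.py <<'E'
import numpy as np, cv2
from station import ctrl
def snap(name,fn=None):
    c=ctrl.camera(name)
    np.savez(''+name+'.npz',**{k:v for k,v in c.items()})
    if fn: cv2.imwrite('pics/'+fn,cv2.cvtColor(c['img'],cv2.COLOR_RGB2BGR))
    return c
def load(name): return dict(np.load(''+name+'.npz'))
def ray(c,uv):
    K=c['K'];k=float(c['k1'])
    p=cv2.undistortPoints(np.array([[uv]],float),K,np.array([k,0,0,0.]))[0,0]
    d=np.array([p[0],-p[1],-1.]); T=c['pose']
    return T[:3,3],T[:3,:3]@d
def onz(c,uv,z):
    o,d=ray(c,uv); return o+d*(z-o[2])/d[2]
def proj(c,P):
    T=np.linalg.inv(c['pose']);q=T[:3,:3]@np.array(P,float)+T[:3,3]
    p=np.array([q[0],-q[1]])/-q[2]; p=p*(1+float(c['k1'])*(p@p))
    return c['K'][:2,:2]@p+c['K'][:2,2]
E
python3 - <<'E'
from h import *
for n in('scene','top'):
    c=snap(n,n+'0.png');print(n,c['K'].tolist(),c['k1'],c['pose'].round(3).tolist())
o=ctrl.get_obs();print(o)
E
```

```text
scene [[421.9607678986694, 0.0, 314.01072868680046], [0.0, 421.9607678986694, 198.77435663133397], [0.0, 0.0, 1.0]] -0.05816714757197056 [[-0.486, -0.698, 0.526, 1.391], [0.874, -0.377, 0.307, 0.454], [-0.016, 0.608, 0.794, 1.388], [0.0, 0.0, 0.0, 1.0]]
top [[393.63120033772634, 0.0, 316.1594586299962], [0.0, 393.63120033772634, 205.53861713917053], [0.0, 0.0, 1.0]] 0.000521298541910883 [[0.022, 0.996, -0.088, 0.448], [-1.0, 0.022, -0.003, -0.041], [-0.001, 0.088, 0.996, 1.487], [0.0, 0.0, 0.0, 1.0]]
{'time_s': 0.1, 'qpos': array([ 1.07240258e+00,  3.00383261e-01,  1.52154080e+00, -2.84846777e-05,
        1.32067862e+00, -6.66057332e-02]), 'joint_vel': array([ 0.0014944 , -0.00176669, -0.00167131, -0.00124783, -0.00143852,
        0.00052512]), 'tau': array([ 6.10006646e-04, -5.32640147e+01, -3.53281975e+01,  7.09775789e-02,
        2.34594400e-02, -7.25219735e-06]), 'ee_pos': array([0.23008149, 0.49932638, 0.22995153]), 'eef_rot': array([-3.14058303e+00, -3.96939685e-05,  2.70981169e+00]), 'force': array([-0.826626  ,  0.52722458, -0.27628301]), 'moment': array([-0.02216249,  0.03647298,  0.04816099]), 'grip_force': 0.0, 'grip_width': 0.0938728093090364}
```

View pics/scene0.png

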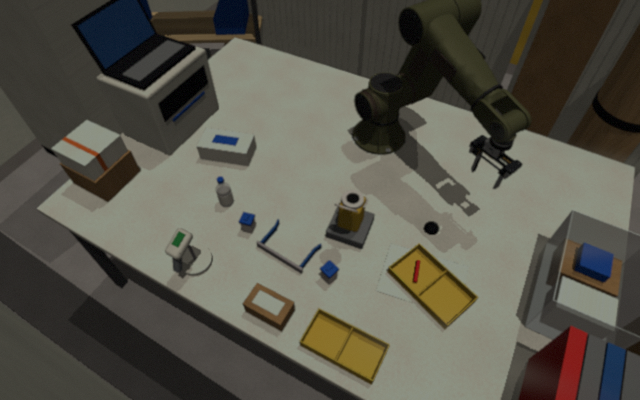

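View pics/top0.png

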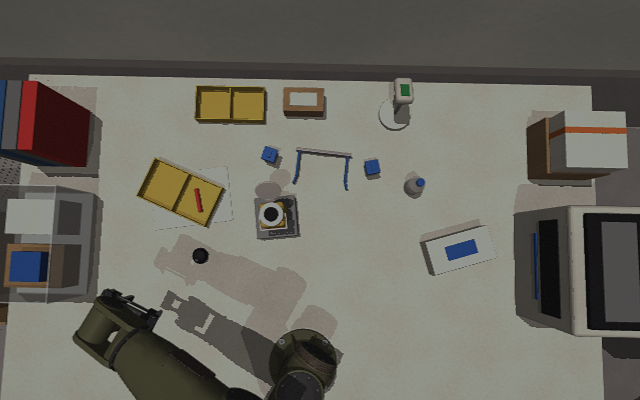

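The top view shows the bin at about (276,217) with its white lid open behind it. The bracket is at about (323,170), with the steel stop along its top edge (y≈152) and pots at (270,155) and (372,167). In the scene view the bin is at (352,215). Next I'll zoom in on both.

```bash
python3 - <<'E'
from h import *
t=load('top')['img'];s=load('scene')['img']
a=cv2.resize(t[130:255,235:395],None,fx=5,fy=5,interpolation=cv2.INTER_CUBIC)[:,:,::-1]
b=cv2.resize(s[180:280,250:390],None,fx=5.6,fy=5.6,interpolation=cv2.INTER_CUBIC)[:,:,::-1]
cv2.imwrite('pics/a.png',cv2.resize(a,(768,600)));cv2.imwrite('pics/b.png',b)
E
```

```text
(no output)
```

View pics/a.png

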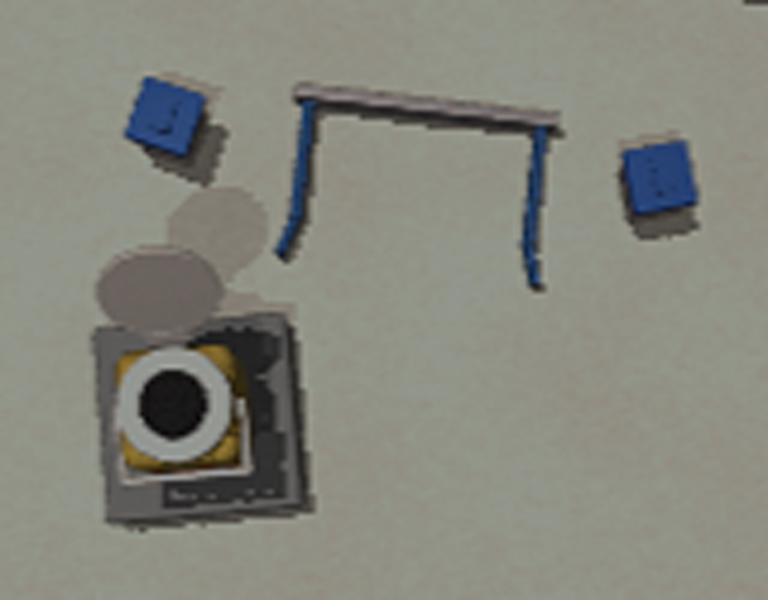

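View pics/b.png

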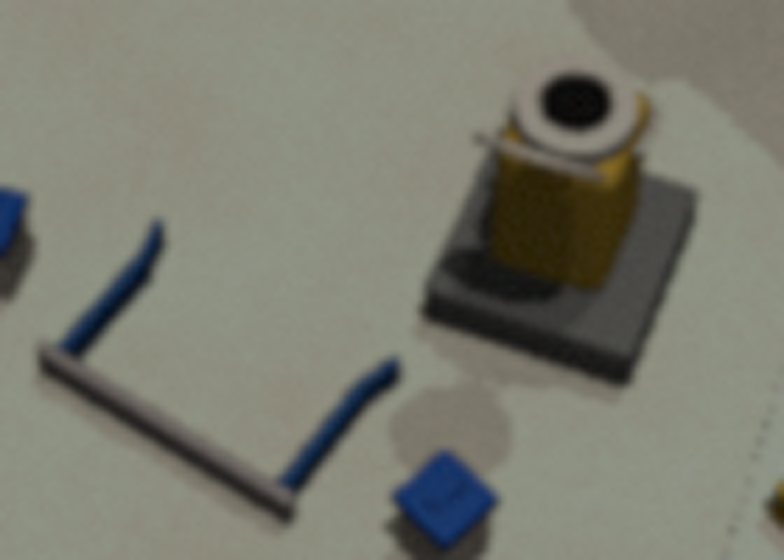

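Crop a (4.8× scale, offset 235,130) shows these points:
- Foot top corners near (93,328), (288,312), (301,500) and (107,520).
- Neck centre at (175,403).
- Lid disc standing open at (160,290).
- Rails running (308,100)-(297,210) and (540,128)-(530,240).
- Stop running (295,90)-(560,118).

Crop b (5.6× scale, offset 250,180) shows the foot's top corners at (697,193), (632,360) and (428,292), and the lid seen edge-on at (475,137)-(605,178).

```bash
python3 - <<'E'
from h import *
t=load('top');s=load('scene')
A=lambda p:((p[0]+.5)/4.8-.5+235,(p[1]+.5)/4.8-.5+130)
B=lambda p:((p[0]+.5)/5.6-.5+250,(p[1]+.5)/5.6-.5+180)
print('foot top');F=[]
for p in[(93,328),(288,312),(301,500),(107,520)]: F.append(onz(t,A(p),.045)[:2]);print(F[-1].round(4))
F=np.array(F);print('c',F.mean(0),[np.linalg.norm(F[i]-F[i-1]).round(4) for i in range(4)])
for p in[(697,193),(632,360),(428,292)]: print('scene',onz(s,B(p),.045)[:2].round(4))
print('neck',onz(t,A((175,403)),.196)[:2],onz(s,B((577,110)),.196)[:2])
for c,nm in((t,'top'),(s,'scene')):
    im=c['img'].astype(int); hsv=cv2.cvtColor(c['img'],cv2.COLOR_RGB2HSV)
    m=((hsv[...,0]>100)&(hsv[...,0]<125)&(hsv[...,1]>110)).astype(np.uint8)
    n,l,st,ce=cv2.connectedComponentsWithStats(m,connectivity=8)
    for i in range(1,n):
        if st[i,4]>25:
            P=onz(c,ce[i],.03)
            if .3<P[0]<.9 and abs(P[1])<.35:
                print(nm,st[i].tolist(),ce[i].round(1),P[:2].round(4),'z78',onz(c,ce[i],.078)[:2].round(4))
print('stop ends top', [onz(t,A(p),.034)[:2].round(4) for p in((295,90),(560,118))],[onz(s,B(p),.034)[:2].round(4) for p in((292,505),(45,355))])
print('rails top', [onz(t,A(p),.03)[:2].round(4) for p in((308,100),(297,210),(282,252),(540,128),(530,240),(538,286))])
print('rails scene', [onz(s,B(p),.03)[:2].round(4) for p in((288,480),(362,382),(395,362),(68,342),(138,265),(157,228))])
E
```

```text
foot top
[0.599  0.1927]
[0.6147 0.0434]
[0.4709 0.0296]
[0.4524 0.1768]
c [0.53426011 0.11062816] [np.float64(0.1475), np.float64(0.1502), np.float64(0.1445), np.float64(0.1483)]
scene [0.4557 0.1767]
scene [0.6    0.1946]
scene [0.617  0.0507]
neck [0.5328682 0.1102602] [0.53790542 0.11450754]
top [261, 146, 16, 17, 179] [269. 154.] [0.768  0.1447] z78 [0.7575 0.1386]
top [293, 151, 8, 32, 68] [297.  165.8] [0.7254 0.0383] z78 [0.7163 0.0357]
top [344, 156, 5, 34, 75] [345.7 171.8] [ 0.7065 -0.1449] z78 [ 0.698  -0.1415]
top [365, 160, 15, 15, 179] [371.8 166.7] [ 0.7281 -0.2421] z78 [ 0.7188 -0.2355]
scene [240, 213, 14, 13, 133] [246.6 218.7] [ 0.7035 -0.2567] z78 [ 0.7278 -0.2316]
scene [262, 222, 16, 21, 62] [269.4 233.4] [ 0.7183 -0.1407] z78 [ 0.742  -0.1196]
scene [301, 245, 19, 22, 66] [309.6 255.6] [0.7295 0.0424] z78 [0.7529 0.0569]
scene [321, 261, 17, 17, 176] [329. 269.] [0.744 0.131] z78 [0.7669 0.1424]
stop ends top [array([0.7908, 0.0433]), array([ 0.7731, -0.1643])] [array([0.7955, 0.0473]), array([ 0.7776, -0.1547])]
rails top [array([0.784 , 0.0331]), array([0.6966, 0.0394]), array([0.6633, 0.0502]), array([ 0.7657, -0.1491]), array([ 0.677 , -0.1427]), array([ 0.641 , -0.1494])]
rails scene [array([0.7793, 0.0348]), array([0.6921, 0.0412]), array([0.668 , 0.0531]), array([ 0.7598, -0.1485]), array([ 0.6843, -0.1402]), array([ 0.6517, -0.1451])]
```

>>> {"fn": "apply_moves", "kwargs": {
  "deltas": [
    [255,3,-2.6,1.3,0,0,0.05],
    [255,3,-2.6,1.3,0,0,0.05],
    [255,3,-2.6,1.3,0,0,0.05],
    [255,3,-2.6,1.3,0,0,0.05],
    [255,3,-2.6,1.3,0,0,0.05],
    [255,3,-2.6,1.3,0,0,0.05],
    [255,3,-2.6,1.3,0,0,0.05],
    [255,3,-2.6,1.3,0,0,0.05],
    [255,3,-2.6,1.3,0,0,0.05],
    [255,3,-2.6,1.3,0,0,0.05]
  ],
  "grip_force": 20
}}

```text
time_s: 1.1
ee_pos: [0.5311, 0.2382, 0.3607]
eef_rot: [-3.141, -0.0, -3.071]
force: [0.2, 1.8, 0.2]
grip_width: 0.0174
grip_force: 0.0
```

>>> {"fn": "apply_moves", "kwargs": {
  "deltas": [
    [255,2.6,-2.3,0,0,0,0.007],
    [255,2.6,-2.3,0,0,0,0.007],
    [255,2.6,-2.3,0,0,0,0.007],
    [255,2.6,-2.3,0,0,0,0.007],
    [255,2.6,-2.3,0,0,0,0.007],
    [255,0,0,0,0,0,0],
    [255,0,0,0,0,0,0]
  ]
}}

```text
time_s: 1.8
ee_pos: [0.6604, 0.1242, 0.3594]
eef_rot: [3.141, -0.001, -3.039]
force: [-0.1, 0.4, -0.3]
grip_width: 0.0003
grip_force: 0.0
```

>>> {"fn": "apply_moves", "kwargs": {
  "deltas": [
    [255,0,0,-2,0,0,0],
    [255,0,0,-2,0,0,0],
    [255,0,0,-2,0,0,0],
    [255,0,0,-2,0,0,0],
    [255,-1,-0.1,0,0,0,0],
    [255,-1,-0.1,0,0,0,0],
    [255,-1,-0.1,0,0,0,0],
    [255,-1,-0.1,0,0,0,0],
    [255,-1,-0.1,0,0,0,0],
    [255,-1,-0.1,0,0,0,0]
  ]
}}

```text
time_s: 2.8
ee_pos: [0.599, 0.1195, 0.2809]
eef_rot: [3.141, 0.001, -3.037]
force: [-0.2, -0.1, -0.6]
grip_width: 0.0004
grip_force: 0.1
```

>>> {"fn": "apply_moves", "kwargs": {
  "deltas": [
    [255,-1,-0.1,0,0,0,0],
    [255,-1,-0.1,0,0,0,0],
    [255,-1,-0.1,0,0,0,0],
    [255,-1,-0.1,0,0,0,0],
    [255,-1,-0.1,0,0,0,0],
    [255,-1,-0.1,0,0,0,0],
    [255,-1,-0.1,0,0,0,0],
    [255,-1,-0.1,0,0,0,0],
    [255,0,0,3,0,0,0],
    [255,0,0,3,0,0,0]
  ]
}}

```text
time_s: 3.8
ee_pos: [0.5193, 0.1104, 0.341]
eef_rot: [-3.142, -0.001, -3.038]
force: [0.9, -0.2, 0.8]
grip_width: 0.0003
grip_force: 0.0
```

```bash
python3 - <<'E'
from h import *
s=snap('scene');t=snap('top')
b=cv2.resize(s['img'][150:280,240:400],None,fx=2.5,fy=2.5,interpolation=cv2.INTER_CUBIC)[:,:,::-1]
a=cv2.resize(t['img'][130:260,235:395],None,fx=2.5,fy=2.5,interpolation=cv2.INTER_CUBIC)[:,:,::-1]
cv2.imwrite('pics/c.png',np.hstack([b,a]))
E
```

```text
(no output)
```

View pics/c.png

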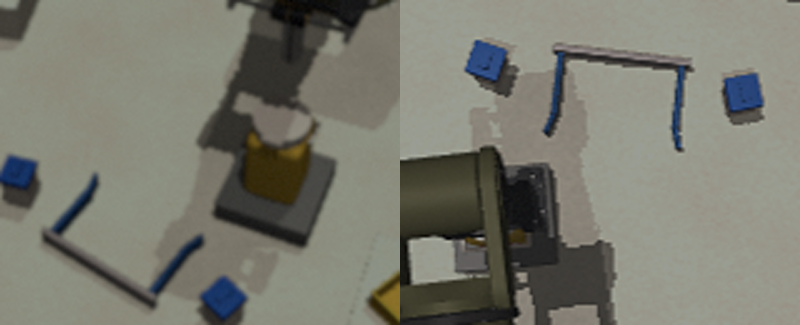

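The lid now lies flat on the neck (left pane, (283,125)): the black opening is covered and the bin hasn't moved. Next I'll go to the bin's left side.

>>> {"fn": "apply_moves", "kwargs": {
  "deltas": [
    [0,0,1.3,0,0,0,-0.14],
    [0,0,1.3,0,0,0,-0.14],
    [0,0,1.3,0,0,0,-0.14],
    [0,0,1.3,0,0,0,-0.14],
    [0,0,1.3,0,0,0,-0.14],
    [0,0,1.3,0,0,0,-0.14],
    [0,0,1.3,0,0,0,-0.14],
    [0,0,1.3,0,0,0,-0.14],
    [0,0,1.1,0,0,0,-0.14],
    [0,0,1.1,0,0,0,-0.14]
  ]
}}

```text
time_s: 4.9
ee_pos: [0.5198, 0.2369, 0.3396]
eef_rot: [-3.141, 0.0, 1.839]
force: [-0.2, 0.2, 0.1]
grip_width: 0.0769
grip_force: 0.0
```

>>> {"fn": "apply_moves", "kwargs": {
  "deltas": [
    [0,0,0,0,0,0,-0.14],
    [0,0,0,0,0,0,-0.03],
    [0,0,0,0,-0.083,-0.009,0],
    [0,0,0,0,-0.083,-0.009,0],
    [0,0,0,0,-0.083,-0.009,0],
    [0,0,0,0,0,0,0]
  ]
}}

```text
time_s: 5.5
ee_pos: [0.5197, 0.2373, 0.3394]
eef_rot: [-3.14, 0.252, 1.68]
force: [-0.4, 0.6, -0.1]
grip_width: 0.0942
grip_force: 0.0
```

```bash
python3 - <<'E'
from h import *
o=ctrl.get_obs();print(o['ee_pos'],o['eef_rot'],o['qpos'].round(2),o['force'],o['grip_width'])
t=snap('top');s=snap('scene')
for uv in((200,255),(225,205),(200,212)): print(onz(t,uv,.04)[:2].round(3))
b=cv2.resize(s['img'][150:280,240:400],None,fx=2.5,fy=2.5,interpolation=cv2.INTER_CUBIC)[:,:,::-1]
a=cv2.resize(t['img'][130:260,235:395],None,fx=2.5,fy=2.5,interpolation=cv2.INTER_CUBIC)[:,:,::-1]
cv2.imwrite('pics/d.png',np.hstack([b,a]))
E
```

```text
[0.51970331 0.23728365 0.33937699] [-3.14030012  0.2523036   1.6795087 ] [ 0.46  0.35  1.22 -0.24  1.66  0.35] [-0.38249681  0.64145463 -0.07699512] 0.09424467902502681
[0.386 0.383]
[0.571 0.3  ]
[0.543 0.391]
```

View pics/d.png

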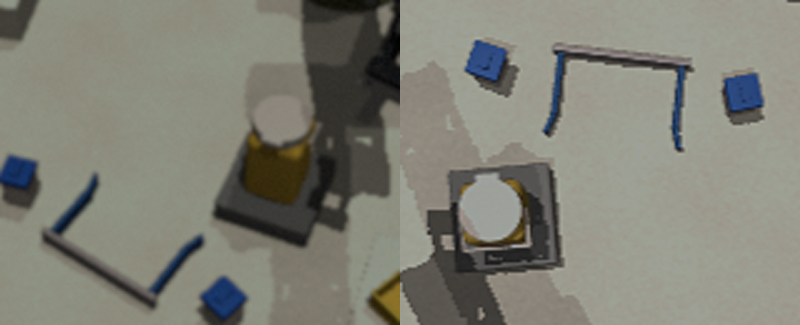

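The lid is shut and the bin hasn't moved: its lid centre is still at top pixel (271,214). Now I'll descend beside the foot and make contact.

>>> {"fn": "apply_moves", "kwargs": {
  "deltas": [
    [0,0,0,-4,0,0,0],
    [0,0,0,-4,0,0,0],
    [0,0,0,-4,0,0,0],
    [0,0,0,-4,0,0,0],
    [0,0,0,-4,0,0,0],
    [0,0,0,-4,0,0,0],
    [0,0,0,-3,0,0,0],
    [0,0,0,-2,0,0,0],
    [0,0,0,-1.2,0,0,0],
    [0,0,0,0,0,0,0]
  ]
}}

```text
time_s: 6.6
ee_pos: [0.5198, 0.2358, 0.0375]
eef_rot: [-3.141, 0.25, 1.674]
force: [-0.0, -0.2, -0.2]
grip_width: 0.0939
grip_force: 0.0
```

>>> {"fn": "apply_moves", "kwargs": {
  "deltas": [
    [0,0.1,-1,0,0,0,0],
    [0,0.1,-1,0,0,0,0],
    [0,0.1,-0.8,0,0,0,0],
    [0,0,-0.4,0,0,0,0],
    [0,0,-0.4,0,0,0,0],
    [0,0,0,0,0,0,0]
  ]
}}

```text
time_s: 7.2
ee_pos: [0.5234, 0.2004, 0.0388]
eef_rot: [3.14, 0.25, 1.674]
force: [0.5, 1.0, 0.3]
grip_width: 0.0936
grip_force: 0.3
```

>>> {"fn": "apply_moves", "kwargs": {
  "deltas": [
    [0,0.08,-0.6,0,0,0,-0.008],
    [0,0.08,-0.6,0,0,0,-0.008],
    [0,0.08,-0.6,0,0,0,-0.008],
    [0,0.08,-0.6,0,0,0,-0.008],
    [0,0.08,-0.6,0,0,0,-0.008],
    [0,0.08,-0.6,0,0,0,-0.008],
    [0,0.08,-0.6,0,0,0,-0.008],
    [0,0.08,-0.6,0,0,0,-0.008],
    [0,0.08,-0.6,0,0,0,-0.008],
    [0,0.08,-0.6,0,0,0,-0.008]
  ]
}}

```text
time_s: 8.2
ee_pos: [0.5314, 0.1412, 0.0388]
eef_rot: [3.139, 0.249, 1.595]
force: [0.1, 7.7, 2.0]
grip_width: 0.0938
grip_force: 3.4
```

>>> {"fn": "apply_moves", "kwargs": {
  "deltas": [
    [0,0.08,-0.6,0,0,0,-0.008],
    [0,0.08,-0.6,0,0,0,-0.008],
    [0,0.08,-0.6,0,0,0,-0.008],
    [0,0.08,-0.6,0,0,0,-0.008],
    [0,0.08,-0.6,0,0,0,-0.008],
    [0,0.08,-0.6,0,0,0,-0.008],
    [0,0.08,-0.6,0,0,0,-0.008],
    [0,0,0,0,0,0,0]
  ]
}}

```text
time_s: 9.0
ee_pos: [0.537, 0.0986, 0.0386]
eef_rot: [3.14, 0.25, 1.538]
force: [0.9, 2.5, 0.9]
grip_width: 0.0938
grip_force: 1.0
```

```bash
python3 - <<'E'
from h import *
s=snap('scene');t=snap('top')
b=cv2.resize(s['img'][140:270,230:390],None,fx=5,fy=4.6,interpolation=cv2.INTER_CUBIC)[:,:,::-1]
cv2.imwrite('pics/e.png',b)
E
```

```text
(no output)
```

View pics/e.png

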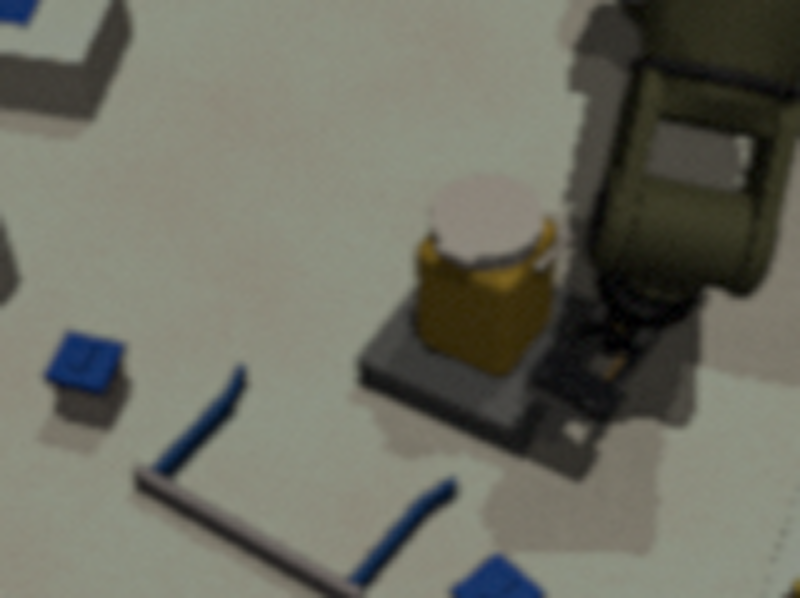

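The foot is sliding upright and square against the fingers, and the lid is still shut. Its top far corners are at (360,362) and (518,425) in this crop. I'll check those against the tool-based estimate.

```bash
python3 - <<'E'
from h import *
s=load('scene')
B=lambda p:((p[0]+.5)/5-.5+230,(p[1]+.5)/4.6-.5+140)
P=[onz(s,B(p),.045)[:2] for p in((360,362),(518,425))];print(P)
d=P[1]-P[0];yaw=np.arctan2(-d[0],d[1]);c=(P[0]+P[1])/2-.075*np.array([np.cos(yaw),np.sin(yaw)]);print(yaw,c,np.linalg.norm(d))
print('lid',onz(s,B((490,220)),.204))
E
```

```text
[array([ 0.60747572, -0.06159427]), array([0.60513695, 0.07516019])]
0.017100318521007445 [0.5313173 0.0055005] 0.1367744500360424
lid [0.53821108 0.01399963 0.204     ]
```

>>> {"fn": "apply_moves", "kwargs": {
  "deltas": [
    [0,0.08,-0.6,0,0,0,-0.007],
    [0,0.08,-0.6,0,0,0,-0.007],
    [0,0.08,-0.6,0,0,0,-0.007],
    [0,0.08,-0.6,0,0,0,-0.007],
    [0,0.08,-0.6,0,0,0,-0.007],
    [0,0.08,-0.6,0,0,0,-0.007],
    [0,0.08,-0.6,0,0,0,-0.007],
    [0,0.08,-0.5,0,0,0,-0.005],
    [0,0,0,0,0,0,0],
    [0,0,0,0,0,0,0]
  ]
}}

```text
time_s: 10.1
ee_pos: [0.5431, 0.0516, 0.0385]
eef_rot: [3.141, 0.251, 1.485]
force: [0.3, 1.6, 1.7]
grip_width: 0.0941
grip_force: 0.9
```

>>> {"fn": "apply_moves", "kwargs": {
  "deltas": [
    [0,0,1.5,0,0,0,0],
    [0,0,3,0,0,0,0],
    [0,0,3,2,0,0,0],
    [0,0,0,4,0,0,0],
    [0,0,0,4,0,0,0],
    [0,0,0,4,0,0,0],
    [0,0,0,4,0,0,0],
    [0,0,0,4,0,0,0],
    [0,0,0,2,0,0,0],
    [0,0,0,0,0,0,0]
  ]
}}

```text
time_s: 11.1
ee_pos: [0.5436, 0.1275, 0.2813]
eef_rot: [3.136, 0.249, 1.484]
force: [0.5, 0.7, -0.7]
grip_width: 0.0941
grip_force: 0.0
```

```bash
python3 - <<'E'
from h import *
print(ctrl.get_obs()['qpos'].round(2))
t=snap('top');s=snap('scene')
b=cv2.resize(s['img'][150:260,230:380],None,fx=2.6,fy=2.6,interpolation=cv2.INTER_CUBIC)[:,:,::-1]
a=cv2.resize(t['img'][140:250,250:400],None,fx=2.6,fy=2.6,interpolation=cv2.INTER_CUBIC)[:,:,::-1]
a=cv2.resize(t['img'][145:250,255:375],(560,490),interpolation=cv2.INTER_CUBIC)[:,:,::-1]
cv2.imwrite('pics/f.png',a)
hsv=cv2.cvtColor(t['img'],cv2.COLOR_RGB2HSV)
m=((hsv[...,2]>170)&(hsv[...,1]<25)).astype(np.uint8)
n,l,st,ce=cv2.connectedComponentsWithStats(m)
for i in range(1,n):
    if st[i,4]>150 and 240<ce[i][0]<400: print(st[i],ce[i],onz(t,ce[i],.204)[:2])
E
```

```text
[ 0.27  0.34  1.37 -0.24  1.52  0.38]
```

View pics/f.png

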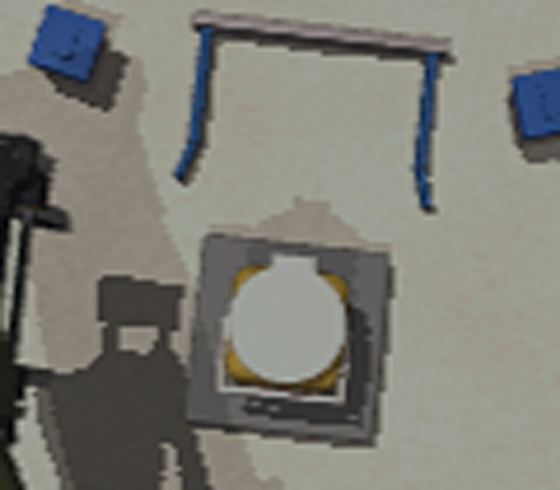

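Bin's foot corners are at (205,235), (391,250), (375,437) and (187,424) in this crop. It is aligned below the bracket and nearly square with it.

```bash
python3 - <<'E'
from h import *
t=load('top')
A=lambda p:((p[0]+.5)*120/560-.5+255,(p[1]+.5)*105/490-.5+145)
F=np.array([onz(t,A(p),.045)[:2] for p in((205,235),(391,250),(375,437),(187,424))]);c=F.mean(0)
yl=np.arctan2(*(F[0]-F[3])[::-1]);yr=np.arctan2(*(F[1]-F[2])[::-1]);d=F[0]-F[1];yt=np.arctan2(-d[0],d[1])
print(F.round(4),c,yl,yr,yt)
print('lid',onz(t,A((288,325)),.204)[:2])
R=np.array([onz(t,A(p),.03)[:2] for p in((207,30),(197,140),(432,55),(421,170))]);S=np.array([onz(t,A(p),.034)[:2] for p in((193,20),(450,45))])
d=S[0]-S[1];y=np.arctan2(-d[0],d[1]);u=np.array([np.cos(y),np.sin(y)]);v=np.array([-u[1],u[0]])
print(R,S,'yaw',y)
print('rail y vs bin',(R-c)@v,'stop x',(S-c)@u)
E
```

```text
[[ 0.6137  0.0289]
 [ 0.605  -0.1183]
 [ 0.4576 -0.1083]
 [ 0.4645  0.0391]] [ 0.53519046 -0.03966597] -0.06834284450428935 -0.06771700510125604 -0.05892543282988389
lid [ 0.53335599 -0.03857527]
[[ 0.78172923  0.03229682]
 [ 0.69190982  0.03798905]
 [ 0.76524802 -0.14939681]
 [ 0.6715729  -0.14200801]] [[ 0.78874164  0.04356986]
 [ 0.77285127 -0.16343393]] yaw -0.07661340075567705
rail y vs bin [ 0.09062139  0.08942229 -0.09180071 -0.09160333] stop x [0.24643667 0.24643667]
```

Bin is centred on the bracket axis to within about 1 mm and square to within about 0.02 rad, with about 0.167 m left to go. Next I'll go round to the near side.

>>> {"fn": "apply_moves", "kwargs": {
  "deltas": [
    [0,-1.2,-1.4,0,0,0,0.14],
    [0,-1.2,-1.4,0,0,0,0.14],
    [0,-1.2,-1.4,0,0,0,0.14],
    [0,-1.2,-1.4,0,0,0,0.14],
    [0,-1.2,-1.4,0,0,0,0.14],
    [0,-1.2,-1.4,0,0,0,0.14],
    [0,-1.2,-1.4,0,0,0,0.14],
    [0,-1.2,-1.4,0,0,0,0.14],
    [0,-1.2,-1.4,0,0,0,0.14],
    [0,-1.2,-1.4,0,0,0,0.14]
  ]
}}

```text
time_s: 12.2
ee_pos: [0.4221, -0.0136, 0.2767]
eef_rot: [3.141, 0.248, 2.891]
force: [0.6, -0.4, 1.4]
grip_width: 0.0938
grip_force: 0.0
```

>>> {"fn": "apply_moves", "kwargs": {
  "deltas": [
    [0,-1.2,-1.4,0,0,0,0.14],
    [0,-0.7,-0.3,0,0,0,0.043],
    [0,0,0,0,0,0,0],
    [0,0,0,0,0,0,0]
  ]
}}

```text
time_s: 12.6
ee_pos: [0.4044, -0.03, 0.2776]
eef_rot: [3.14, 0.249, 3.063]
force: [0.8, 1.0, -0.1]
grip_width: 0.094
grip_force: 0.0
```

>>> {"fn": "apply_moves", "kwargs": {
  "deltas": [
    [0,0,0,-4,0,0,0],
    [0,0,0,-4,0,0,0],
    [0,0,0,-4,0,0,0],
    [0,0,0,-4,0,0,0],
    [0,0,0,-4,0,0,0],
    [0,0,0,-2.5,0,0,0],
    [0,0,0,-1.4,0,0,0],
    [0,0,0,0,0,0,0]
  ]
}}

```text
time_s: 13.4
ee_pos: [0.4033, -0.0294, 0.0372]
eef_rot: [3.14, 0.246, 3.064]
force: [0.4, 0.1, -0.2]
grip_width: 0.094
grip_force: 0.0
```

>>> {"fn": "apply_moves", "kwargs": {
  "deltas": [
    [0,1.5,-0.12,0,0,0,0],
    [0,1.5,-0.12,0,0,0,0],
    [0,0.6,-0.05,0,0,0,0],
    [0,0.6,-0.05,0,0,0,0],
    [0,0.6,-0.05,0,0,0,0],
    [0,0.6,-0.05,0,0,0,0],
    [0,0.6,-0.05,0,0,0,0],
    [0,0.6,-0.05,0,0,0,0],
    [0,0.6,-0.05,0,0,0,0],
    [0,0.6,-0.05,0,0,0,0]
  ]
}}

```text
time_s: 14.4
ee_pos: [0.4813, -0.0362, 0.0393]
eef_rot: [3.14, 0.247, 3.065]
force: [-9.7, -0.2, 6.2]
grip_width: 0.094
grip_force: 4.7
```

>>> {"fn": "apply_moves", "kwargs": {
  "deltas": [
    [0,0.6,-0.05,0,0,0,0],
    [0,0.6,-0.05,0,0,0,0],
    [0,0.6,-0.05,0,0,0,0],
    [0,0.6,-0.05,0,0,0,0],
    [0,0.6,-0.05,0,0,0,0],
    [0,0.6,-0.05,0,0,0,0],
    [0,0.6,-0.05,0,0,0,0],
    [0,0.6,-0.05,0,0,0,0],
    [0,0.6,-0.05,0,0,0,0],
    [0,0.6,-0.05,0,0,0,0]
  ]
}}

```text
time_s: 15.4
ee_pos: [0.5414, -0.0412, 0.0393]
eef_rot: [3.14, 0.247, 3.065]
force: [-9.0, 0.7, 5.3]
grip_width: 0.0941
grip_force: 4.5
```

>>> {"fn": "apply_moves", "kwargs": {
  "deltas": [
    [0,0.6,-0.05,0,0,0,0],
    [0,0.6,-0.05,0,0,0,0],
    [0,0.6,-0.05,0,0,0,0],
    [0,0.6,-0.05,0,0,0,0],
    [0,0.6,-0.05,0,0,0,0],
    [0,0.6,-0.05,0,0,0,0],
    [0,0.6,-0.05,0,0,0,0],
    [0,0.6,-0.05,0,0,0,0],
    [0,0.6,-0.05,0,0,0,0],
    [0,0,0,0,0,0,0]
  ]
}}

```text
time_s: 16.4
ee_pos: [0.5961, -0.0458, 0.0394]
eef_rot: [3.14, 0.249, 3.065]
force: [-1.4, 0.5, 0.7]
grip_width: 0.0938
grip_force: 1.0
```

```bash
python3 - <<'E'
from h import *
s=snap('scene');t=snap('top')
b=cv2.resize(s['img'][150:270,230:350],(600,600),interpolation=cv2.INTER_CUBIC)[:,:,::-1]
cv2.imwrite('pics/g.png',b)
E
```

```text
(no output)
```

View pics/g.png

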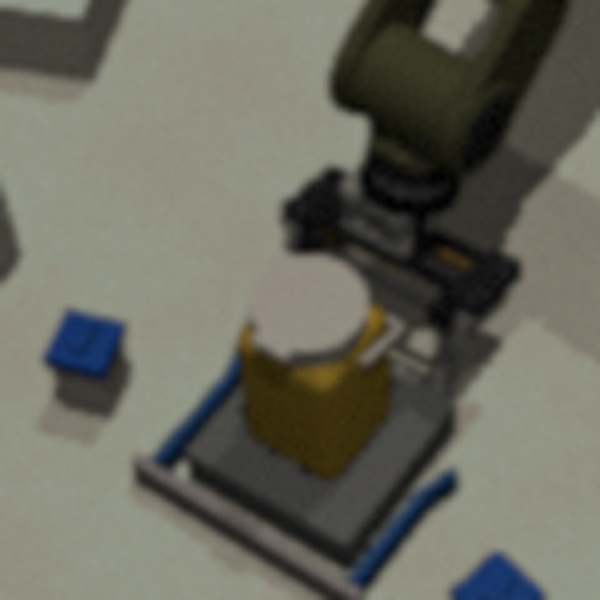

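The foot is centred between the rails, about 15–20 mm short of the stop, upright and lid shut. I'll creep to the stop.

>>> {"fn": "apply_moves", "kwargs": {
  "deltas": [
    [0,0.3,-0.025,0,0,0,0],
    [0,0.3,-0.025,0,0,0,0],
    [0,0.3,-0.025,0,0,0,0],
    [0,0.3,-0.025,0,0,0,0],
    [0,0.2,-0.015,0,0,0,0],
    [0,0.2,-0.015,0,0,0,0]
  ]
}}

```text
time_s: 17.1
ee_pos: [0.6112, -0.0472, 0.0392]
eef_rot: [3.14, 0.247, 3.065]
force: [-21.8, 1.6, 14.9]
grip_width: 0.0942
grip_force: 10.9
```

>>> {"fn": "apply_moves", "kwargs": {
  "deltas": [
    [0,0.2,-0.015,0,0,0,0],
    [0,0.1,-0.008,0,0,0,0]
  ]
}}

```text
time_s: 17.3
ee_pos: [0.612, -0.0472, 0.0392]
eef_rot: [3.14, 0.241, 3.065]
force: [-44.7, 2.9, 33.9]
grip_width: 0.0937
grip_force: 22.3
```

It's against the stop: the force has jumped and the tool has stalled. I'll back off and clear.

>>> {"fn": "apply_moves", "kwargs": {
  "deltas": [
    [0,-0.4,0.03,0,0,0,0],
    [0,-1,0.08,0,0,0,0],
    [0,-3,0.23,0,0,0,0],
    [0,-4,0.3,0,0,0,0],
    [0,-2,0,3,0,0,0],
    [0,0,0,4,0,0,0],
    [0,0,0,4,0,0,0],
    [0,-2,2,4,0,0,0],
    [0,-2,3,3,0,0,0],
    [0,-2,3,0,0,0,0]
  ]
}}

```text
time_s: 18.3
ee_pos: [0.4517, 0.0393, 0.2234]
eef_rot: [3.14, 0.258, 3.063]
force: [-0.5, 0.8, 0.6]
grip_width: 0.0938
grip_force: 0.0
```

>>> {"fn": "apply_moves", "kwargs": {
  "deltas": [
    [0,-2,3,0,0,0,0],
    [0,-2,3,0,0,0,0],
    [0,0,3,0,0,0,0],
    [0,0,3,0,0,0,0],
    [0,0,0,0,0,0,0],
    [0,0,0,0,0,0,0]
  ]
}}

```text
time_s: 18.9
ee_pos: [0.4111, 0.1588, 0.2193]
eef_rot: [3.141, 0.25, 3.066]
force: [0.5, -0.4, 0.0]
grip_width: 0.0942
grip_force: 0.0
```

```bash
python3 - <<'E'
from h import *
s=snap('scene');t=snap('top')
b=cv2.resize(s['img'][160:275,235:350],(400,400),interpolation=cv2.INTER_CUBIC)[:,:,::-1]
a=cv2.resize(t['img'][140:230,275:365],(400,400),interpolation=cv2.INTER_CUBIC)[:,:,::-1]
cv2.imwrite('pics/i.png',np.hstack([b,a]))
o=ctrl.get_obs();print(o['force'])
E
```

```text
[ 0.78111045 -0.53088284 -0.40081795]
```

View pics/i.png

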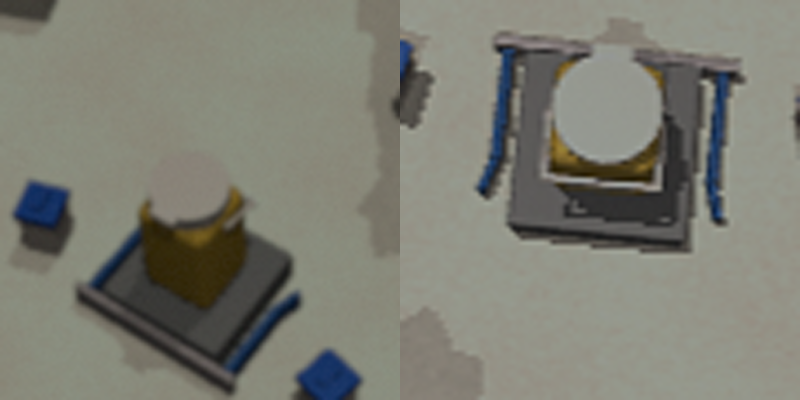

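The foot is flush with the steel stop, centred and square. The lid is shut, the pots haven't moved and the arm is clear, so I'll hand in.

```bash
python3 -c "
from station import ctrl
print(ctrl.hand_in())"
```

```text
the job is handed in; nothing more can be done
None
```

I pushed the lid shut first, then slid the bin upright into the bracket until it met the steel stop; the last pictures show it square with the lid closed and the arm clear, and I handed the job in at about 19 s (no score came back).

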